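# Load a cross-drilling jig and hold its bush plate down

### The job

Get the drilling jig ready: lay the brass bar in its two vees and let go of it, then put the steel bush plate on top with its forked end between the two guide cheeks and slide it along until the round hole in its other end drops over the jig's locating dowel, which you cannot see under the plate. Press the plate fully down against the springs until it sits flat on both end blocks, and finish like that, still gripping the plate and holding it down so that the clamp bolt can be done up. Do not knock the flux pot, the screwdriver or the small red bottle about.

Things in the scene. Friction and masses are not known exactly. Their poses are not given: they have to be found in the camera images.
- jig: Cross-drilling jig, fixed to the bench: dark base 180 x 66 x 12 mm, an aluminium block at each end. Origin: on the bench under the middle of the vees; x along the bar towards the guide cheeks, y across, z up. A clamp bolt lies folded down beyond the cheeks, out to x = 147 mm. Between the end blocks (x -40 to 48 mm) only the vees rise above 29 mm.
- slot_mid (a point): Middle of the dowel slot, on the flat top of the dowel block (36 x 44 mm, 47 mm high), at x = -56 mm on the jig's centreline; axes as the jig's. In the slot stands the steel locating dowel: 8 mm diameter, 14 mm tall, the last 3 mm tapering to 4.4 mm. It is clamped anywhere from 6 mm this side to 6 mm that side along x; not measured.
- guide_mid (a point): Middle of the flat top (47 mm high) of the guide block, at x = 61 mm on the jig's centreline; axes as the jig's. Two cheeks, 26 mm long in x, stand on it 28 mm apart (inner faces at y = -14 and +14 mm) and rise 22.5 mm above the top.
- vbed_mid (a point): Where the middle of the bar's axis comes to lie in the vees: 44 mm above the bench with the springs up; axes as the jig's. Two steel 90 degree vees, 14 mm long, stand 28 mm either way along x; between them 42 mm are free for fingers down to 29 mm above the bench. The vees' arms reach y = +-17.5 mm, 44.5 mm above the bench.
- vbed (a joint): How far the sprung vee slide is pushed down, m: 0 up; 0.005 when the plate lies on both end blocks with the bar under it. With the bar in it, it takes about 4 N from above to start it down and 10 N at 5 mm (the plate's weight gives 2.5 N of that); it springs up again when not held down.
- bar_mid (a point): Middle of the loose brass bar: round, 16 mm diameter, 70 mm long, about 0.12 kg, x along its length; it lies on the bench and can roll.
- plate_mid (a point): Middle of the loose steel bush plate, half-way up its 12 mm thickness, on its drill bush's axis; x along the plate to the fork, z up; about 0.25 kg. Body x -76 to 38 mm, 40 mm wide (grasp it across near the middle, firmly); forked tongue x 38 to 96 mm, 24 mm wide. The bush collar stands 5 mm proud. This point is 53 mm high on the end blocks, 67 on the dowel's top, 58 on the raised bar.
- plate_hole (a point): Centre of the plate's locating hole, half-way through the plate, at x = -56 mm, y = 0 in the plate's axes: 9.5 mm diameter, through, with a 1.5 mm chamfer. Pressing this end down pivots the plate a little in the fingers.
- flux_pot: Bystander: white pot with a ribbed black cap, 49 mm across, 48 mm tall; origin at the middle of its underside.
- screwdriver: Bystander: screwdriver with a blue handle, 25 x 184 x 25 mm, lying along its y; origin at the middle of its underside.
- oil_bottle: Bystander: small red bottle with a white nozzle, 28 mm across, 75 mm tall; origin at the middle of its underside.

How it is judged:
On the way:
1. the bar lies in both vees, let go (x of bar_mid in the frame of vbed_mid between -0.008 and 0.008 m and y of bar_mid in the frame of vbed_mid between -0.002 and 0.002 m and z of bar_mid in the frame of vbed_mid between -0.0025 and 0.0025 m and contact force between the fingers and bar below 0.05 N and linear speed of bar below 0.02 m/s), for 0.2 s.
At the end, for the whole second after the job is handed in: Bar in both vees (within 8 mm along, 2 mm across); bush plate on the dowel, within 1.5 mm of home on the end blocks, level to 2 and square to 3.4 degrees, within 8 mm along and 3 mm across of the jig's middle; vee slide pushed down 3.8 mm or more; fingers still holding the still plate (x of bar_mid in the frame of vbed_mid between -0.008 and 0.008 m and y of bar_mid in the frame of vbed_mid between -0.002 and 0.002 m and z of bar_mid in the frame of vbed_mid between -0.0025 and 0.0025 m and value of joint vbed above 0.0038 m and x of plate_mid in the frame of jig between -0.008 and 0.008 m and y of plate_mid in the frame of jig between -0.003 and 0.003 m and z of plate_mid in the frame of jig between 0.051 and 0.0545 m and angle between plate_mid's own z axis and vertical below 0.035 rad and angle between the x axis of plate_mid and the x axis of jig, either way round below 0.06 rad and contact force between the fingers and bush_plate above 2 N and linear speed of bush_plate below 0.01 m/s); the arm keeps its last pose, push and grip.
It fails at once if the flux pot is knocked more than 30 mm away (distance of flux_pot from where it was at the start of the episode above 0.03 m).
It fails at once if the screwdriver is knocked more than 30 mm away (distance of screwdriver from where it was at the start of the episode above 0.03 m).
It fails at once if the red bottle is knocked more than 30 mm away (distance of oil_bottle from where it was at the start of the episode above 0.03 m).
It also fails if it takes over 51 s, if anything falls off the work surface, if the arm or the gripper's body presses on something with over 40 N, if the wrist force passes 120 N, or if a joint passes its speed limit or range.

### The arm

A 6-joint arm with a two-finger parallel gripper is mounted at the origin on the work surface; the furniture and walls round the work are solid. World frame = base frame: x ahead of the robot, y to its left, z up, the work surface at z = 0. Lengths are in m, angles in rad, forces in N, time in s.
With the tool pointing down it reaches from about 0.325 to 0.775 m from the base axis. Payload 9.3 kg.
Tool frame: the origin (TCP) lies at the very end of the fingers, on their centre line; the grasp point (between the pads) lies 19 mm behind it; z points along the fingers, y is the line along which they close (so a half turn about z gives the same grasp; the last joint's range is limited). The gripper opens to 85 mm and grips with 20 to 120 N. Pads are 22 mm wide; open, the fingers measure 114 mm over their backs; the gripper's body (76 mm by 85 mm) begins 54 mm behind the grasp point. The pads swing forward as they close: fully open they stand 13 mm farther back than shut.
Start: joints at [1.028, 0.259, 0.021, 1.334, 0, 1.418], TCP at [0.209, 0.509, 0.231] pointing down, gripper open.
Joint ranges: [-3.04, 3.04], [-0.91, 1.82], [-1.04, 1.36], [-1.92, 1.95], [-1.52, 1.45], [-3.14, 3.14]. Speed limits (rad/s): [2.22, 2.22, 2.79, 3.14, 3.14, 3.14].

### API

Orientations are given as a unit quaternion [w, x, y, z].
In Python, from plant import monitor, imaging, sign_off gives the robot as it stands.
- The arm moves only by the shell command python3 -m crank 'ROWS'. ROWS is JSON, a list of rows, each an object of numbers: "tx", "ty", "tz": the shift along the tool's x, y, z in mm; "ax", "ay", "az": the turn, a rotation vector about the tool's x, y, z in degrees; "fingers": the gripper's target within -1 to 1 (fully open at 1, half-way at 0, shut at -1). A call has 1 to 20 rows; each row is the pose to reach, as a shift and turn from the pose commanded when the call began, along the tool's axes at that moment; what a row does not reach only later rows make up. A row lasts 1/12 s, in which the tool goes at most 41.7 mm and 7.16 degrees, less where a joint would pass 70% of its speed; a pose out of reach is approached as far as the arm can. A call with a gripper value outside its range is refused whole. The fingers move at their own pace and stop on an object; the grip force is fixed at half the most. Time passes only in rows, so rows that repeat a pose let the fingers close. It gives the time, the measured TCP pose, the force, the opening and the grip force at its end, in the units of the state.
- monitor.observe(): the state, without advancing time (a new reading comes with each control period).
- imaging.camera(name): name is "scene" or "side" or "wrist"; returns the picture (384x512x3 uint8, blue, green, red); there is no depth.
- imaging.calibration(name): a dict with "vfov" (degrees; the focal length in pixels is half the picture's height over the tangent of half this angle, whatever the lens; pixels are square), "cx", "cy" (the principal point, pixels), "rvec" (rotation vector, rad) and "tvec" (3), from world to camera coordinates, as OpenCV has them; the wrist camera has in their place "mount" (4x4, takes a point from camera to tool coordinates, whose origin is the TCP and whose axes are the flange's). Camera axes: x right, y down, z forward; pixel columns grow to the right and rows downward; lengths in m; the calibration is good to about 2 mm. A picture is of the moment at which its call begins: read the wrist's pose just before it. calibration takes no time and is no camera call.
- sign_off(): hands the job in; it is judged then, once.
The state is a dict: "time_s": time; "joints": joint angles; "qd": joint speeds; "tau": joint torques, N m; "position": TCP position; "eef_rot": TCP orientation; "contact_force": force on the tool from outside, world axes, zero at the start; "torque": the same for the moment, N m; "gripper_width": finger opening in m; "finger_force": force on a finger pad.
Only numpy, scipy, OpenCV 4.12 (cv2) and the standard library are available. Lean on these libraries where they do the work, as an engineer would, in place of code of your own. Each camera call takes 0.05 s, during which the arm holds its last target. There are 200 camera calls.

## Working session

There is one attempt and no reset: what is moved stays moved. The work goes in short steps, Python scripts to look and compute and a shell command to move; the robot and the scene stay as the last step left them, time stands still between calls to the robot, and variables do not carry over. Pictures are saved under pics/ and viewed, at most 10 in all, crops included, and the job is handed in when it is done.

```bash
ls; mkdir -p pics; python3 - <<'E'
from plant import monitor, imaging
import cv2
print(monitor.observe())
for n in("scene","side","wrist"):
    cv2.imwrite(f"pics/{n}0.png",imaging.camera(n)); print(n,imaging.calibration(n))
E
```

```text
pics
{'time_s': 0.0, 'joints': array([1.02835632e+00, 2.59198320e-01, 2.07186370e-02, 1.33368144e+00,
       3.96990054e-07, 1.41817291e+00]), 'qd': array([-0.00241127,  0.00013411, -0.00088047, -0.00038329,  0.00056916,
        0.00158149]), 'tau': array([ 1.38308878e-03, -5.55637050e+01,  3.44532108e+01,  1.36824598e-02,
       -2.10452604e-04,  3.82114615e-05]), 'position': array([0.20887386, 0.50847852, 0.23064586]), 'eef_rot': array([-2.32597365e-04,  1.93676523e-01,  9.81065206e-01, -6.41536574e-04]), 'contact_force': array([-0.07632013,  0.17874106, -0.12191473]), 'torque': array([0.035644  , 0.05909935, 0.03334653]), 'finger_force': 0.0, 'gripper_width': 0.0856978265279452}
scene {'vfov': 49.869696853290925, 'cx': 253.1727686134875, 'cy': 190.4215575905727, 'rvec': array([ 1.96896296, -0.91157966,  0.53256016]), 'tvec': array([-0.08575895,  0.35787812,  0.39655745])}
side {'vfov': 47.33337222205699, 'cx': 252.9180098168065, 'cy': 188.40327159975783, 'rvec': array([ 1.98305138, -0.00333697,  0.0280052 ]), 'tvec': array([-0.46754597,  0.15339709,  0.70558014])}
wrist {'vfov': 66.91883878837129, 'cx': 257.55894430678285, 'cy': 193.5283661605643, 'mount': array([[ 5.61161548e-04, -9.63514740e-01, -2.67654686e-01,
         6.77530347e-02],
       [ 9.99999786e-01,  4.50734435e-04,  4.74014329e-04,
         5.55312961e-04],
       [-3.36078609e-04, -2.67654895e-01,  9.63514787e-01,
        -1.43114194e-01],
       [ 0.00000000e+00,  0.00000000e+00,  0.00000000e+00,
         1.00000000e+00]])}
```

View pics/scene0.png

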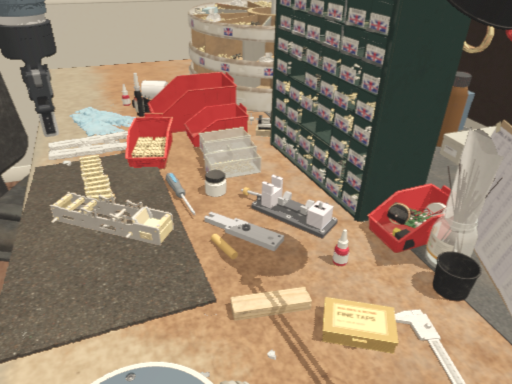

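View pics/side0.png

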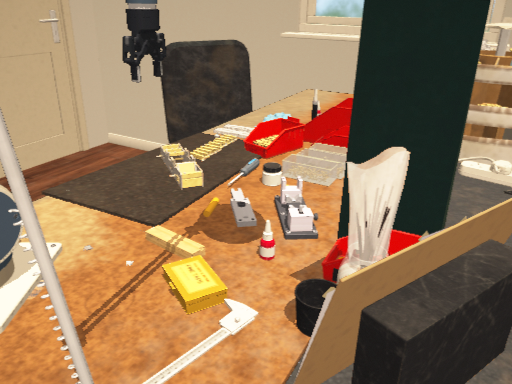

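The scene view shows the jig at about (292,207), with the cheeks at (272,190) and the dowel block at (319,213). The plate is at (243,230), bar at (224,246), pot at (215,183), screwdriver at (180,193) and bottle at (341,248). I'll enlarge it.

```bash
cat > h.py <<'E'
import numpy as np, cv2
from plant import imaging, monitor
from scipy.spatial.transform import Rotation as R
def cam(n, st=None):
    c=imaging.calibration(n); f=192/np.tan(np.radians(c["vfov"]/2))
    K=np.array([[f,0,c["cx"]],[0,f,c["cy"]],[0,0,1]])
    if "rvec" in c:
        Rw=cv2.Rodrigues(c["rvec"])[0]; return K,Rw,c["tvec"]
    q=st["eef_rot"]; T=np.eye(4); T[:3,:3]=R.from_quat(q,scalar_first=True).as_matrix(); T[:3,3]=st["position"]
    M=np.linalg.inv(T@c["mount"]); return K,M[:3,:3],M[:3,3]
def pix2w(C,uv,z):
    K,Rw,t=C; d=Rw.T@np.linalg.inv(K)@np.array([uv[0],uv[1],1.]); o=-Rw.T@t
    return o+d*(z-o[2])/d[2]
def w2pix(C,p):
    K,Rw,t=C; c=Rw@np.asarray(p,float)+t; c=K@c; return c[:2]/c[2]
E
python3 - <<'E'
import cv2,numpy as np
from h import *
a=cv2.imread('pics/scene0.png')[165:275,160:360]
cv2.imwrite('pics/c1.png',cv2.resize(a,None,fx=4,fy=4,interpolation=cv2.INTER_CUBIC))
S=cam("scene")
for n,uv,z in [("jig",(292,207),.012),("cheeks",(272,188),.06),("dowelblk",(319,210),.047),("plateL",(207,217),.012),("plateR",(281,238),.012),("bar0",(212,238),.008),("bar1",(236,254),.008),("pot",(215,175),.048),("bot",(341,262),0)]:
    print(n,pix2w(S,uv,z).round(3))
E
```

```text
jig [0.57  0.252 0.012]
cheeks [0.54  0.287 0.06 ]
dowelblk [0.553 0.176 0.047]
plateL [0.421 0.365 0.012]
plateR [0.466 0.205 0.012]
bar0 [0.381 0.311 0.008]
bar1 [0.376 0.243 0.008]
pot [0.515 0.431 0.048]
bot [0.494 0.087 0.   ]
```

View pics/c1.png

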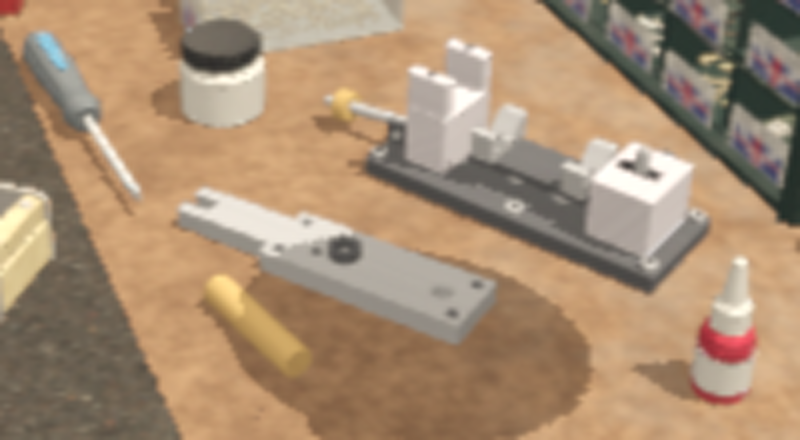

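The crop shows the cheeks on the jig's left (far +y) end and the fork on the plate's left end too, so the plate, jig and bar all lie roughly along world +y. I'll move over them for a wrist look.

```bash
cat >> h.py <<'E'
def go(xyz,yaw_deg,st=None,tilt=0):
    """shift/turn in tool axes from the present pose to world xyz, tool down, tool-x at yaw"""
    st=st or monitor.observe(); r0=R.from_quat(st["eef_rot"],scalar_first=True)
    y=np.radians(yaw_deg); X=np.array([np.cos(y),np.sin(y),0]); Z=np.array([0,0,-1.]); Y=np.cross(Z,X)
    r1=R.from_matrix(np.c_[X,Y,Z])
    print("t",(r0.inv().apply(np.array(xyz)-st["position"])*1000).round(1),"a",np.degrees((r0.inv()*r1).as_rotvec()).round(2))
E
python3 -c "
from h import *
go([.45,.27,.2],97)"
```

```text
t [-313.7 -129.    30.9] a [-6.000e-02  3.000e-02  6.067e+01]
```

```bash
python3 -m crank '[{"tx":-35,"ty":-14,"tz":3,"az":7,"fingers":1},{"tx":-70,"ty":-29,"tz":7,"az":14,"fingers":1},{"tx":-105,"ty":-43,"tz":10,"az":21,"fingers":1},{"tx":-140,"ty":-57,"tz":14,"az":28,"fingers":1},{"tx":-175,"ty":-72,"tz":17,"az":35,"fingers":1},{"tx":-210,"ty":-86,"tz":21,"az":42,"fingers":1},{"tx":-245,"ty":-100,"tz":24,"az":49,"fingers":1},{"tx":-280,"ty":-115,"tz":28,"az":56,"fingers":1},{"tx":-314,"ty":-129,"tz":31,"az":60.7,"fingers":1},{"tx":-314,"ty":-129,"tz":31,"az":60.7,"fingers":1},{"tx":-314,"ty":-129,"tz":31,"az":60.7,"fingers":1},{"tx":-314,"ty":-129,"tz":31,"az":60.7,"fingers":1}]'
python3 - <<'E'
from h import *
import pickle
st=monitor.observe(); im=imaging.camera("wrist"); print(st["position"],st["joints"])
pickle.dump(st,open("w1.pkl","wb")); cv2.imwrite("pics/w1s.png",im)
cv2.imwrite("pics/w1.png",cv2.resize(im,(800,600),interpolation=cv2.INTER_CUBIC))
E
```

```text
[0.20891057 0.50854432 0.23079972] [ 1.02838119e+00  2.59082607e-01  2.09497826e-02  1.33372599e+00
 -3.68700955e-05  1.41816441e+00]invalid input
```

View pics/w1.png

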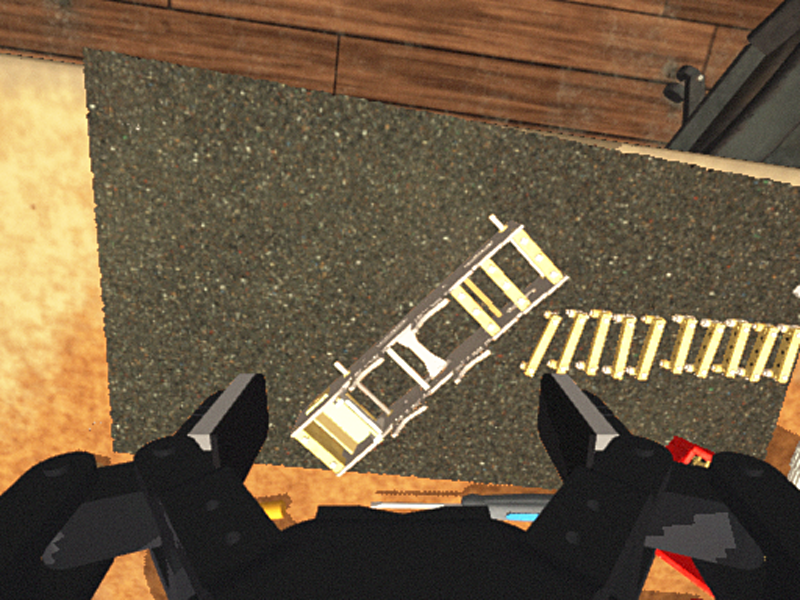

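The call was refused (probably every field is needed), so the wrist picture shows only the mat: the fingers cover the lower half. I'll use full rows and stand farther back, at y = 0.14.

```bash
python3 -c "
from h import *
go([.46,.14,.25],97)"
python3 -m crank '[{"tx":-37,"ty":-24,"tz":-2,"ax":0,"ay":0,"az":6,"fingers":1}]'
```

```text
t [-372.3 -245.5  -18.9] a [-4.000e-02  2.000e-02  6.066e+01]
time_s: 0.28
position: [0.2306, 0.4774, 0.2321]
eef_rot: [-0.001, 0.242, 0.97, 0.0]
contact_force: [0.9, -1.6, 0.2]
gripper_width: 0.0856
finger_force: 0.0
```

```bash
python3 -c "
from h import *
go([.46,.14,.25],97)"

```

```text
t [-360.9 -190.3  -18.5] a [-0.07 -0.08 55.01]
```

```bash
python3 -m crank '[{"tx":-36,"ty":-19,"tz":-2,"ax":0,"ay":0,"az":5.5,"fingers":1},{"tx":-72,"ty":-38,"tz":-4,"ax":0,"ay":0,"az":11,"fingers":1},{"tx":-108,"ty":-57,"tz":-6,"ax":0,"ay":0,"az":16.5,"fingers":1},{"tx":-144,"ty":-76,"tz":-8,"ax":0,"ay":0,"az":22,"fingers":1},{"tx":-180,"ty":-95,"tz":-10,"ax":0,"ay":0,"az":27.5,"fingers":1},{"tx":-216,"ty":-114,"tz":-12,"ax":0,"ay":0,"az":33,"fingers":1},{"tx":-252,"ty":-133,"tz":-14,"ax":0,"ay":0,"az":38.5,"fingers":1},{"tx":-288,"ty":-152,"tz":-16,"ax":0,"ay":0,"az":44,"fingers":1},{"tx":-324,"ty":-171,"tz":-18,"ax":0,"ay":0,"az":49.5,"fingers":1},{"tx":-361,"ty":-190,"tz":-18,"ax":0,"ay":0,"az":55,"fingers":1},{"tx":-361,"ty":-190,"tz":-18,"ax":0,"ay":0,"az":55,"fingers":1},{"tx":-361,"ty":-190,"tz":-18,"ax":0,"ay":0,"az":55,"fingers":1},{"tx":-361,"ty":-190,"tz":-18,"ax":0,"ay":0,"az":55,"fingers":1}]'
python3 - <<'E'
from h import *
import pickle
st=monitor.observe(); im=imaging.camera("wrist"); print(st["position"],st["joints"],st["qd"].round(3))
pickle.dump(st,open("w1.pkl","wb")); cv2.imwrite("pics/w2s.png",im)
cv2.imwrite("pics/w2.png",cv2.resize(im,(800,600),interpolation=cv2.INTER_CUBIC))
E
```

```text
time_s: 1.37
position: [0.4601, 0.1357, 0.2509]
eef_rot: [-0.0, 0.665, 0.747, -0.0]
contact_force: [0.3, 0.0, 0.6]
gripper_width: 0.0854
finger_force: 0.0
[0.46008233 0.13574698 0.25092329] [ 1.11579609e-01  1.33301037e-01 -9.01321415e-02  1.34816515e+00
  2.49351138e-04  1.56644071e+00] [ 0.035 -0.011 -0.005  0.001  0.002  0.001]
```

View pics/w2.png

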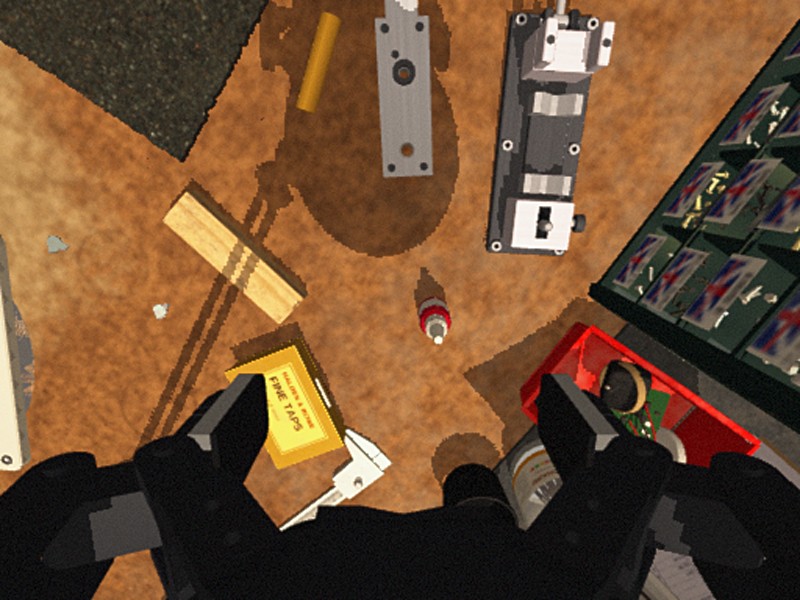

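The wrist view (in the 800x600 picture) shows the bar from (331,16) to (308,107), the plate collar at (403,72) and hole at (407,150). The jig's dowel block top spans (513..576,198..250), with the dowel tip at about (545,226). The vees are at (548,184) and (557,104).

```bash
python3 - <<'E'
from h import *
import pickle
C=cam("wrist",pickle.load(open("w1.pkl","rb"))); k=1.5625
P=lambda u,v,z: pix2w(C,(u/k,v/k),z)
pr=lambda n,p: print(n,(p*1000).round(1))
a,b=P(331,16,.012),P(308,107,.012); pr("bar",(a+b)/2); print(np.linalg.norm(a-b),np.degrees(np.arctan2(*(a-b)[1::-1])))
c,h=P(403,72,.017),P(407,150,.012); pr("collar",c);pr("hole",h);print(np.linalg.norm((c-h)[:2]),np.degrees(np.arctan2(*(c-h)[1::-1])))
q=[P(*x,.012) for x in((376,18),(427,15),(433,175),(383,178))]
for i in range(4): print("plate edge",np.linalg.norm(q[i]-q[i-1]),np.degrees(np.arctan2(*(q[i]-q[i-1])[1::-1])))
b=[P(*x,.012) for x in((510,12),(487,250),(565,255),(598,14))]
for i in range(4): print("base edge",np.linalg.norm(b[i]-b[i-1]),np.degrees(np.arctan2(*(b[i]-b[i-1])[1::-1])))
s=[P(*x,.047) for x in((513,198),(576,200),(570,250),(510,248))]
for i in range(4): print("dblk edge",np.linalg.norm(s[i]-s[i-1]),np.degrees(np.arctan2(*(s[i]-s[i-1])[1::-1])))
pr("dblk",sum(s)/4); pr("vee-",P(548,184,.0445));pr("vee+",P(558,104,.0445)); pr("dowel tip",P(545,226,.061));pr("slotmid",P(544.5,223,.047))
pr("bottle",P(436,338,.075))
# scene camera check
S=cam("scene"); f=lambda u,v,z: pix2w(S,(160+u/4,165+v/4),z)
pr("S dblk",f(641,175,.047)); pr("S collar",f(345,246,.017)); pr("S hole",f(442,292,.012)); pr("S bar",(f(222,288,.012)+f(294,358,.012))/2)
E
```

```text
bar [379.6 279.2  12. ]
0.06600877956344846 78.5001504078831
collar [443.9 279.2  17. ]
hole [453.6 224.2  12. ]
0.05577861435159242 99.98023130328252
plate edge 0.11489588011086325 98.61754909230115
plate edge 0.03797168284080527 9.634740323153277
plate edge 0.11463147009278642 -80.06639051054123
plate edge 0.04061006110014235 -170.01555270707775
base edge 0.06540847830712923 -174.48671265807675
base edge 0.17768719107964237 -85.97677707846688
base edge 0.06652530844662415 3.005490795219536
base edge 0.1805731850009483 94.38128295127603
dblk edge 0.03744641035670022 96.8802541249329
dblk edge 0.04713294606553895 4.906307143553119
dblk edge 0.037537384051585035 -84.50993209147856
dblk edge 0.04622568090787309 -175.23158056910032
dblk [561.5 181.2  47. ]
vee- [560.7 210.8  44.5]
vee+ [556.6 265.9  44.5]
dowel tip [559.4 181.1  61. ]
slotmid [563.  182.4  47. ]
bottle [490.7  91.2  75. ]
S dblk [558.  176.9  47. ]
S collar [444.8 276.8  17. ]
S hole [452.6 220.9  12. ]
S bar [376.5 273.3  12. ]
```

```bash
python3 -c "
from h import *
go([.3795,.2785,.06],78.5)"

```

```text
t [150.5 -63.  191.1] a [-3.000e-02 -1.000e-02  1.823e+01]
```

```bash
python3 -m crank '[{"tx":25,"ty":-10,"tz":28,"ax":0,"ay":0,"az":3,"fingers":-0.1},{"tx":50,"ty":-21,"tz":56,"ax":0,"ay":0,"az":6,"fingers":-0.1},{"tx":75,"ty":-31,"tz":84,"ax":0,"ay":0,"az":9,"fingers":-0.1},{"tx":100,"ty":-42,"tz":112,"ax":0,"ay":0,"az":12,"fingers":-0.1},{"tx":125,"ty":-52,"tz":140,"ax":0,"ay":0,"az":15,"fingers":-0.1},{"tx":150.5,"ty":-63,"tz":165,"ax":0,"ay":0,"az":18.2,"fingers":-0.1},{"tx":150.5,"ty":-63,"tz":191,"ax":0,"ay":0,"az":18.2,"fingers":-0.1},{"tx":150.5,"ty":-63,"tz":191,"ax":0,"ay":0,"az":18.2,"fingers":-0.1},{"tx":150.5,"ty":-63,"tz":191,"ax":0,"ay":0,"az":18.2,"fingers":-0.1}]'
python3 -c "
from h import *
go([.3795,.2785,.003],78.5)"
```

```text
time_s: 2.17
position: [0.3787, 0.2788, 0.06]
eef_rot: [-0.0, 0.773, 0.634, -0.001]
contact_force: [1.2, 0.1, 0.2]
gripper_width: 0.0381
finger_force: 0.0
t [-0.  1. 57.] a [-0.1   0.08  0.18]
```

Descend, close, lift.

```bash
python3 -m crank '[{"tx":0,"ty":1,"tz":25,"ax":0,"ay":0,"az":0,"fingers":-0.1},{"tx":0,"ty":1,"tz":45,"ax":0,"ay":0,"az":0,"fingers":-0.1},{"tx":0,"ty":1,"tz":57,"ax":0,"ay":0,"az":0,"fingers":-0.1},{"tx":0,"ty":1,"tz":57,"ax":0,"ay":0,"az":0,"fingers":-0.1},{"tx":0,"ty":1,"tz":57,"ax":0,"ay":0,"az":0,"fingers":-1},{"tx":0,"ty":1,"tz":57,"ax":0,"ay":0,"az":0,"fingers":-1},{"tx":0,"ty":1,"tz":57,"ax":0,"ay":0,"az":0,"fingers":-1},{"tx":0,"ty":1,"tz":57,"ax":0,"ay":0,"az":0,"fingers":-1},{"tx":0,"ty":1,"tz":57,"ax":0,"ay":0,"az":0,"fingers":-1},{"tx":0,"ty":1,"tz":57,"ax":0,"ay":0,"az":0,"fingers":-1}]'
```

```text
time_s: 3.0
position: [0.3823, 0.2783, 0.005]
eef_rot: [0.0, 0.775, 0.632, 0.001]
contact_force: [-0.7, -0.8, 6.2]
gripper_width: 0.0133
finger_force: 58.6
```

```bash
python3 -m crank '[{"tx":0,"ty":0,"tz":-20,"ax":0,"ay":0,"az":0,"fingers":-1},{"tx":0,"ty":0,"tz":-60,"ax":0,"ay":0,"az":0,"fingers":-1},{"tx":0,"ty":0,"tz":-97,"ax":0,"ay":0,"az":0,"fingers":-1},{"tx":0,"ty":0,"tz":-97,"ax":0,"ay":0,"az":0,"fingers":-1},{"tx":0,"ty":0,"tz":-97,"ax":0,"ay":0,"az":0,"fingers":-1}]'
python3 - <<'E'
from h import *
import pickle
st=monitor.observe(); pickle.dump(st,open("w3.pkl","wb"))
a=imaging.camera("wrist"); b=imaging.camera("scene")
cv2.imwrite("pics/w3s.png",a);cv2.imwrite("pics/s3s.png",b)
w=cv2.resize(a[180:340,130:380],(800,512),interpolation=cv2.INTER_CUBIC)
cv2.imwrite("pics/w3.png",w)
go([.5575,.2375,.12],94.7,st)
E
```

```text
time_s: 3.42
position: [0.3827, 0.2786, 0.1033]
eef_rot: [0.001, 0.775, 0.633, 0.003]
contact_force: [-1.1, -0.1, -2.4]
gripper_width: 0.0134
finger_force: 58.9
t [ -5.3 179.5 -15.8] a [  0.32  -0.18 -16.23]
```

View pics/w3.png

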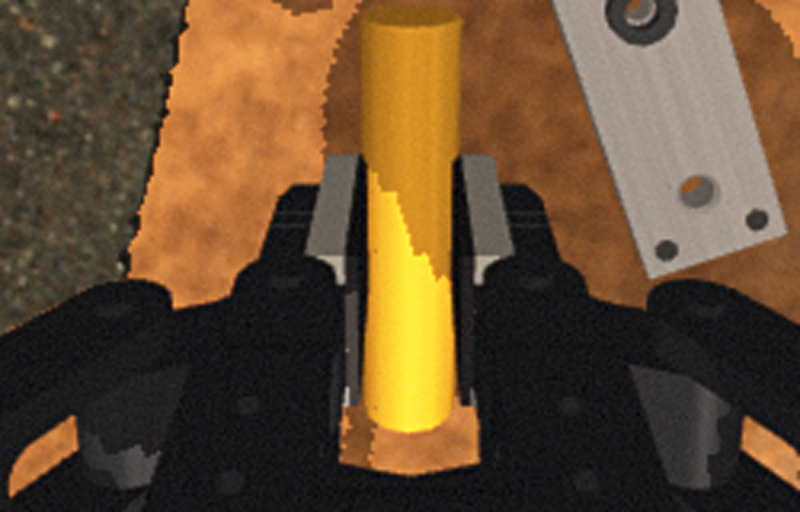

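The bar is gripped square between the pads, its ends at crop (412,15) and (410,425). I'll work out its offset along the tool.

```bash
python3 - <<'E'
from h import *
import pickle
st=pickle.load(open("w3.pkl","rb")); C=cam("wrist",st)
rt=R.from_quat(st["eef_rot"],scalar_first=True)
for off in (.004,.008):
  z=st["position"][2]+off
  g=lambda u,v,dz: rt.inv().apply(pix2w(C,(130+u/3.2,180+v/3.2),z+dz)-st["position"])*1000
  # far end: visible face -> top rim at far; near end: lower rim hidden, top edge
  print(g(412,5,.008).round(1),g(412,25,-.0).round(1),g(410,430,.004).round(1),g(362,40,0).round(1),g(460,40,0).round(1))
E
```

```text
[ 37.7   0.7 -11.9] [32.6  0.8 -3.9] [-37.5   0.5  -8.1] [30.2 -7.  -3.9] [30.2  8.2 -3.8]
[ 38.6   0.7 -15.8] [33.7  0.7 -7.9] [-34.4   0.5 -12.1] [31.3 -6.8 -7.9] [31.3  8.  -7.8]
```

```bash
python3 -m crank '[{"tx":-1,"ty":26,"tz":-8,"ax":0,"ay":0,"az":-2,"fingers":-1},{"tx":-2,"ty":52,"tz":-15,"ax":0,"ay":0,"az":-5,"fingers":-1},{"tx":-3,"ty":78,"tz":-16,"ax":0,"ay":0,"az":-8,"fingers":-1},{"tx":-4,"ty":104,"tz":-16,"ax":0,"ay":0,"az":-11,"fingers":-1},{"tx":-5,"ty":130,"tz":-16,"ax":0,"ay":0,"az":-14,"fingers":-1},{"tx":-5,"ty":156,"tz":-16,"ax":0,"ay":0,"az":-16.2,"fingers":-1},{"tx":-5.3,"ty":179.5,"tz":-10,"ax":0,"ay":0,"az":-16.2,"fingers":-1},{"tx":-5.3,"ty":179.5,"tz":10,"ax":0,"ay":0,"az":-16.2,"fingers":-1},{"tx":-5.3,"ty":179.5,"tz":10,"ax":0,"ay":0,"az":-16.2,"fingers":-1},{"tx":-5.3,"ty":179.5,"tz":10,"ax":0,"ay":0,"az":-16.2,"fingers":-1},{"tx":-5.3,"ty":179.5,"tz":10,"ax":0,"ay":0,"az":-16.2,"fingers":-1}]'
python3 - <<'E'
from h import *
import pickle
st=monitor.observe(); pickle.dump(st,open("w4.pkl","wb"))
a=imaging.camera("wrist"); cv2.imwrite("pics/w4s.png",a)
cv2.imwrite("pics/w4.png",cv2.resize(a[60:340,100:440],(800,659),interpolation=cv2.INTER_CUBIC)[:600])
go([.5575,.2375,.043],94.7,st)
E
```

```text
time_s: 4.43
position: [0.5551, 0.2369, 0.09]
eef_rot: [-0.0, 0.678, 0.735, -0.001]
contact_force: [0.3, 0.4, -1.5]
gripper_width: 0.0129
finger_force: 59.1
t [ 0.4  2.5 47. ] a [-0.1   0.01 -0.01]
```

View pics/w4.png

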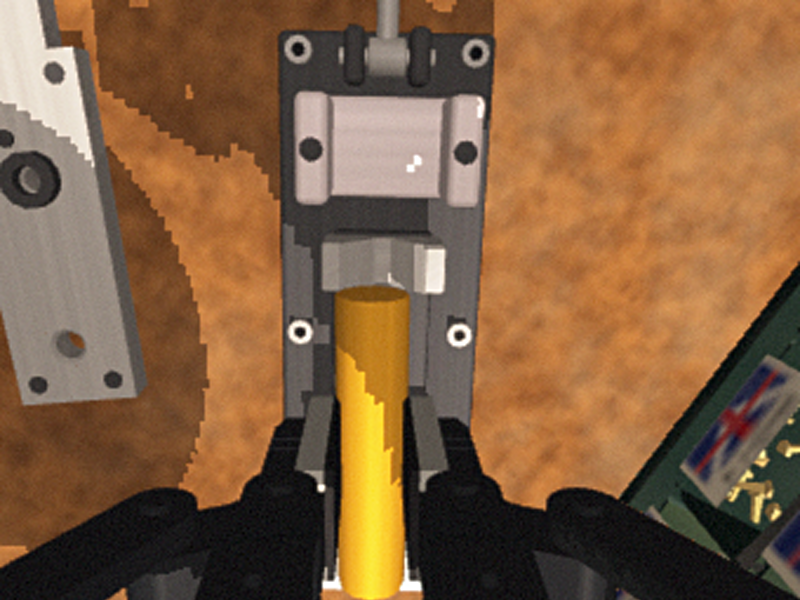

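The wrist view shows the guide cheeks' inner edges at u = 330 and 447 (v 93..205), the vee's arms at u = 322..445 (v 240..293), and base bolts at (300,331) and (459,335). I'll compute the jig's centreline.

```bash
python3 - <<'E'
from h import *
import pickle
st=pickle.load(open("w4.pkl","rb")); C=cam("wrist",st)
P=lambda u,v,z: pix2w(C,(100+u/2.353,60+v/2.353),z)*1000
for n,l in dict(cheekout=[(296,150,.0695),(481,150,.0695)],cheekin=[(330,150,.0695),(447,150,.0695)],vee=[(322,266,.0445),(445,268,.0445)],bolts1=[(298,48,.012),(475,52,.012)],bolts0=[(300,331,.012),(459,335,.012)],base=[(281,35,.012),(493,35,.012)],cheekv=[(312,93,.0695),(312,205,.0695)],veev=[(380,240,.042),(380,293,.042)]).items():
    a,b=[P(*x) for x in l]; d=b-a; print(n,((a+b)/2).round(1),np.linalg.norm(d).round(1),np.degrees(np.arctan2(d[1],d[0])).round(1))
E
```

```text
cheekout [554.4 299.6  69.5] 43.1 4.7
cheekin [554.4 299.6  69.5] 27.2 4.7
vee [556.5 266.8  44.5] 34.6 3.8
bolts1 [552.7 327.   12. ] 53.7 3.5
bolts0 [558.3 237.4  12. ] 53.8 3.2
base [552.5 331.2  12. ] 63.9 4.7
cheekv [536.7 298.1  69.5] 25.4 -86.6
veev [555.6 266.3  42. ] 15.4 -85.1
```

```bash
python3 -c "
from h import *
go([.558,.238,.042],94)"
python3 -m crank '[{"tx":1,"ty":2.8,"tz":15,"ax":0,"ay":0,"az":0.7,"fingers":-1},{"tx":1,"ty":2.8,"tz":35,"ax":0,"ay":0,"az":0.7,"fingers":-1},{"tx":1,"ty":2.8,"tz":46,"ax":0,"ay":0,"az":0.7,"fingers":-1},{"tx":1,"ty":2.8,"tz":48,"ax":0,"ay":0,"az":0.7,"fingers":-1},{"tx":1,"ty":2.8,"tz":48,"ax":0,"ay":0,"az":0.7,"fingers":-1},{"tx":1,"ty":2.8,"tz":48,"ax":0,"ay":0,"az":0.7,"fingers":-1}]'
```

```text
t [ 0.7  2.6 48.6] a [-0.02 -0.    0.7 ]
time_s: 4.98
position: [0.5589, 0.2382, 0.0431]
eef_rot: [0.0, 0.682, 0.731, 0.0]
contact_force: [0.9, 0.1, -0.5]
gripper_width: 0.0132
finger_force: 59.1
```

```bash
python3 -m crank '[{"tx":0,"ty":-0.5,"tz":1.5,"ax":0,"ay":0,"az":0,"fingers":-1},{"tx":0,"ty":-0.5,"tz":2.5,"ax":0,"ay":0,"az":0,"fingers":-1},{"tx":0,"ty":-0.5,"tz":2.5,"ax":0,"ay":0,"az":0,"fingers":-1}]'
```

```text
time_s: 5.23
position: [0.5585, 0.2382, 0.0407]
eef_rot: [0.0, 0.682, 0.731, 0.001]
contact_force: [-2.3, -0.0, 6.8]
gripper_width: 0.0134
finger_force: 59.7
```

Contact at about 7 N, so I'll release and rise.

```bash
python3 -m crank '[{"tx":0,"ty":0,"tz":0,"ax":0,"ay":0,"az":0,"fingers":-0.3},{"tx":0,"ty":0,"tz":0,"ax":0,"ay":0,"az":0,"fingers":0.3},{"tx":0,"ty":0,"tz":0,"ax":0,"ay":0,"az":0,"fingers":0.8},{"tx":0,"ty":0,"tz":0,"ax":0,"ay":0,"az":0,"fingers":0.8},{"tx":0,"ty":0,"tz":0,"ax":0,"ay":0,"az":0,"fingers":0.8},{"tx":0,"ty":0,"tz":-15,"ax":0,"ay":0,"az":0,"fingers":0.8},{"tx":0,"ty":0,"tz":-50,"ax":0,"ay":0,"az":0,"fingers":0.8},{"tx":0,"ty":0,"tz":-90,"ax":0,"ay":0,"az":0,"fingers":0.8},{"tx":0,"ty":-30,"tz":-120,"ax":0,"ay":0,"az":0,"fingers":0.8},{"tx":-30,"ty":-60,"tz":-140,"ax":0,"ay":0,"az":0,"fingers":0.8},{"tx":-65,"ty":-60,"tz":-160,"ax":0,"ay":0,"az":0,"fingers":0.8},{"tx":-90,"ty":-60,"tz":-160,"ax":0,"ay":0,"az":0,"fingers":0.8},{"tx":-90,"ty":-60,"tz":-160,"ax":0,"ay":0,"az":0,"fingers":0.8},{"tx":-90,"ty":-60,"tz":-160,"ax":0,"ay":0,"az":0,"fingers":0.8}]'
python3 - <<'E'
from h import *
import pickle
st=monitor.observe(); pickle.dump(st,open("w5.pkl","wb")); print(st["qd"].round(3))
a=imaging.camera("wrist"); cv2.imwrite("pics/w5s.png",a)
C=cam("wrist",st); c=w2pix(C,[.560,.215,.047]); print(c, w2pix(C,[.444,.279,.017]))
u,v=int(c[0]),int(c[1]); u0,v0=max(0,u-70),max(0,v-60); print(u0,v0)
cv2.imwrite("pics/w5.png",cv2.resize(a[v0:v0+120,u0:u0+160],None,fx=5,fy=5,interpolation=cv2.INTER_CUBIC))
E
```

```text
time_s: 6.4
position: [0.5048, 0.143, 0.2003]
eef_rot: [0.0, 0.683, 0.73, 0.001]
contact_force: [0.0, 0.5, -0.4]
gripper_width: 0.0768
finger_force: 0.0
[ 0.032  0.021 -0.    -0.002  0.007  0.015]
[317.97716335 113.03531676] [206.3489446   39.87406451]
247 53
```

View pics/w5.png

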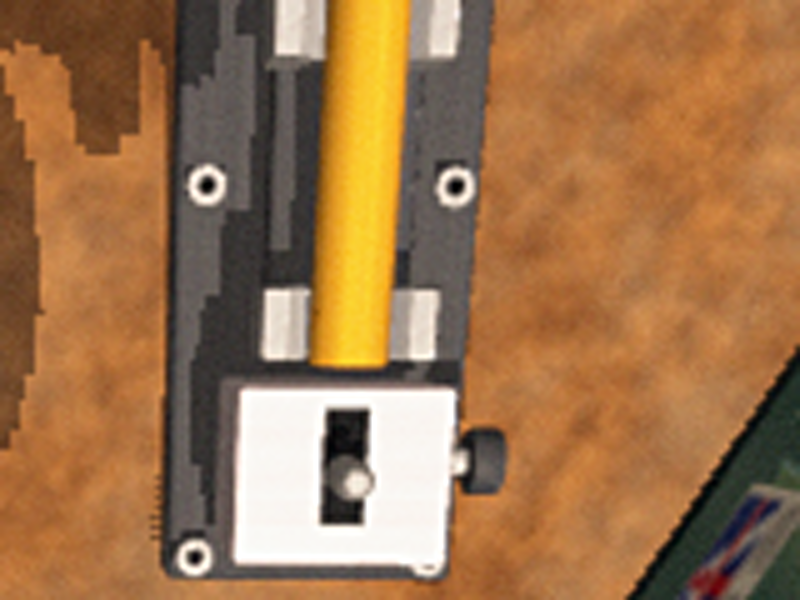

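The bar lies in both vees. The slot runs from (345,409) to (343,523), the dowel tip is at (358,482), and the block top spans (238,388), (458,388), (447,565), (235,562).

```bash
python3 - <<'E'
from h import *
import pickle
st=pickle.load(open("w5.pkl","rb")); C=cam("wrist",st)
P=lambda u,v,z: pix2w(C,(247+u/5,53+v/5),z)*1000
y=np.radians(94); X=np.array([np.cos(y),np.sin(y),0]);Y=np.array([-X[1],X[0],0]); o=np.array([558.4,238.2,0])
J=lambda p:(np.array([X@(p-o),Y@(p-o)])).round(1)
q=[P(*x,.047) for x in((238,388),(458,388),(447,565),(235,562))]
print("blk",sum(q)/4,J(sum(q)/4)); s=(P(345,409,.047)+P(343,523,.047))/2
print("slot",s.round(1),J(s)); t=P(357,481,.061); print("tip",t.round(1),J(t)); b=P(346,472,.047); print("base",J(b))
for n,l in dict(bolts=[(207,185,.012),(455,186,.012)],vee0=[(262,324,.0445),(438,326,.0445)],vee1=[(275,30,.0445),(460,30,.0445)],bar=[(312,362,.046),(388,364,.046)]).items():
    a,b=[P(*x) for x in l]; print(n,J((a+b)/2),np.linalg.norm(a-b).round(1),np.degrees(np.arctan2(*(b-a)[1::-1])).round(1))
# plate in this image: from full picture, refine hole/collar centroids by predicted location
print(w2pix(C,[.4439,.2792,.017]),w2pix(C,[.4536,.2242,.012]))
go([.4445,.2760,.08],99.5,st)
E
```

```text
blk [562.13984151 180.43417292  47.        ] [-57.9   0.3]
slot [561.8 182.5  47. ] [-55.8   0.5]
tip [561.7 181.3  61. ] [-57.    0.6]
base [-56.8   0. ]
bolts [ 0.5 -0.6] 53.5 3.6
vee0 [-28.    0.2] 35.1 3.2
vee1 [26.  -0.3] 35.0 3.9
bar [-35.3   0.2] 15.2 2.4
[206.25442504  39.64976548] [214.9690941   97.38576413]
t [136.7 -51.4 120.2] a [ 0.07 -0.   -5.68]
```

The dowel stands at about x = -57 in the jig, 1 mm off the slot's middle. Next is the plate grasp.

```bash
python3 -c "
from h import *
go([.444,.279,.04],99.3)"
```

```text
t [139.  -51.4 159.8] a [ 0.02 -0.01 -5.42]
```

```bash
python3 -m crank '[{"tx":28,"ty":-10,"tz":28,"ax":0,"ay":0,"az":-1,"fingers":0.8},{"tx":56,"ty":-20,"tz":56,"ax":0,"ay":0,"az":-2,"fingers":0.8},{"tx":84,"ty":-30,"tz":84,"ax":0,"ay":0,"az":-3,"fingers":0.8},{"tx":112,"ty":-41,"tz":112,"ax":0,"ay":0,"az":-4,"fingers":0.8},{"tx":139,"ty":-51.4,"tz":140,"ax":0,"ay":0,"az":-5.4,"fingers":0.8},{"tx":139,"ty":-51.4,"tz":160,"ax":0,"ay":0,"az":-5.4,"fingers":0.8},{"tx":139,"ty":-51.4,"tz":160,"ax":0,"ay":0,"az":-5.4,"fingers":0.8},{"tx":139,"ty":-51.4,"tz":160,"ax":0,"ay":0,"az":-5.4,"fingers":0.8}]'
python3 -c "
from h import *
go([.444,.279,.0025],99.3)"
```

```text
time_s: 7.12
position: [0.4427, 0.2798, 0.0387]
eef_rot: [-0.001, 0.646, 0.763, -0.001]
contact_force: [-0.1, -0.0, 0.1]
gripper_width: 0.0768
finger_force: 0.0
t [-1.   1.2 36.2] a [-0.17  0.04  0.16]
```

```bash
python3 -m crank '[{"tx":-0.7,"ty":1,"tz":20,"ax":0,"ay":0,"az":0,"fingers":0.8},{"tx":-0.7,"ty":1,"tz":36,"ax":0,"ay":0,"az":0,"fingers":0.8},{"tx":-0.7,"ty":1,"tz":36,"ax":0,"ay":0,"az":0,"fingers":0.3},{"tx":-0.7,"ty":1,"tz":36,"ax":0,"ay":0,"az":0,"fingers":-1},{"tx":-0.7,"ty":1,"tz":36,"ax":0,"ay":0,"az":0,"fingers":-1},{"tx":-0.7,"ty":1,"tz":36,"ax":0,"ay":0,"az":0,"fingers":-1},{"tx":-0.7,"ty":1,"tz":36,"ax":0,"ay":0,"az":0,"fingers":-1},{"tx":-0.7,"ty":1,"tz":36,"ax":0,"ay":0,"az":0,"fingers":-1}]'
```

```text
time_s: 7.78
position: [0.4459, 0.2788, 0.0057]
eef_rot: [0.001, 0.647, 0.762, 0.001]
contact_force: [-0.9, -1.8, 5.1]
gripper_width: 0.0378
finger_force: 59.7
```

```bash
python3 -m crank '[{"tx":0,"ty":0,"tz":-10,"ax":0,"ay":0,"az":0,"fingers":-1},{"tx":0,"ty":0,"tz":-40,"ax":0,"ay":0,"az":0,"fingers":-1},{"tx":0,"ty":0,"tz":-80,"ax":0,"ay":0,"az":0,"fingers":-1},{"tx":0,"ty":0,"tz":-110,"ax":0,"ay":0,"az":0,"fingers":-1},{"tx":0,"ty":0,"tz":-110,"ax":0,"ay":0,"az":0,"fingers":-1},{"tx":0,"ty":0,"tz":-110,"ax":0,"ay":0,"az":0,"fingers":-1},{"tx":0,"ty":0,"tz":-110,"ax":0,"ay":0,"az":0,"fingers":-1}]'
python3 - <<'E'
from h import *
import pickle
st=monitor.observe(); pickle.dump(st,open("w6.pkl","wb")); print(st["position"])
a=imaging.camera("wrist"); cv2.imwrite("pics/w6s.png",a)
cv2.imwrite("pics/w6.png",cv2.resize(a[60:330,130:390],None,fx=2.2,fy=2.2,interpolation=cv2.INTER_CUBIC))
E
```

```text
time_s: 8.37
position: [0.4445, 0.2785, 0.1139]
eef_rot: [0.0, 0.647, 0.762, 0.0]
contact_force: [0.0, 0.7, -3.3]
gripper_width: 0.0378
finger_force: 61.1
[0.44453584 0.27847584 0.11391297]
```

View pics/w6.png

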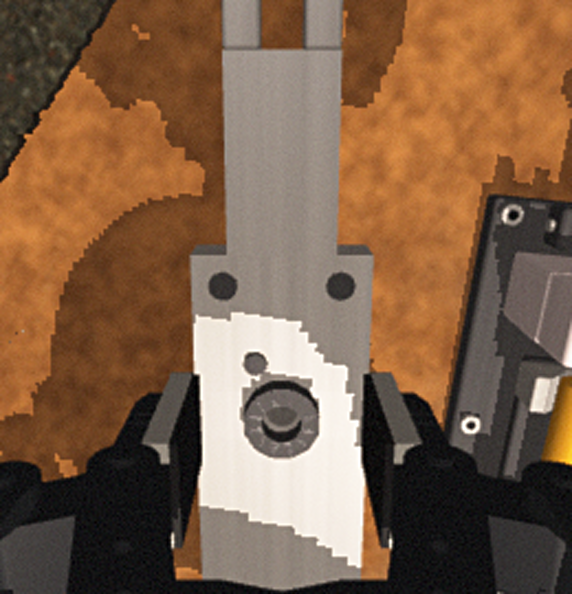

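The plate is held square: shoulders at (192,247) and (372,247), collar centre at (281,418), tongue sides at u = 224 and 341.

```bash
python3 - <<'E'
from h import *
import pickle
st=pickle.load(open("w6.pkl","rb")); C=cam("wrist",st); rt=R.from_quat(st["eef_rot"],scalar_first=True); z0=st["position"][2]
g=lambda u,v,dz: (rt.inv().apply(pix2w(C,(130+u/2.2,60+v/2.2),z0+dz)-st["position"])*1000).round(1)
for d in (0,.003):
  print(g(192,247,.0063+d),g(372,247,.0063+d),g(281,418,.0113+d),g(224,52,.0063+d),g(341,52,.0063+d))
# target: plate_mid = TCP+(px,0); dowel at jig -57 => plate mid at jig -1; start 0
y=np.radians(93.8)
for px in (0,.002):
  p=np.array([.5584,.2382])-(.001+px)*np.array([np.cos(y),np.sin(y)]); print(p); go([*p,.114],93.8,st)
E
```

```text
[ 40.8 -18.9  -6.3] [40.9 20.3 -6.3] [  2.5   0.5 -11.3] [ 80.7 -11.   -6.3] [80.7 12.5 -6.3]
[ 41.4 -18.5  -9.3] [41.5 19.8 -9.3] [  4.    0.5 -14.3] [ 80.4 -10.8  -9.3] [80.5 12.2 -9.3]
[0.55846627 0.2372022 ]
t [-5.920e+01  1.057e+02 -1.000e-01] a [ 0.02 -0.    5.56]
[0.55859882 0.2352066 ]
t [-6.120e+01  1.055e+02 -1.000e-01] a [ 0.02 -0.    5.56]
```

```bash
python3 -c "
from h import *
go([.55805,.2345,.09],93.8)"
python3 -m crank '[{"tx":-10,"ty":18,"tz":0,"ax":0,"ay":0,"az":1,"fingers":-1},{"tx":-20,"ty":36,"tz":0,"ax":0,"ay":0,"az":2,"fingers":-1},{"tx":-30,"ty":54,"tz":0,"ax":0,"ay":0,"az":3,"fingers":-1},{"tx":-40,"ty":72,"tz":0,"ax":0,"ay":0,"az":4,"fingers":-1},{"tx":-50,"ty":90,"tz":0,"ax":0,"ay":0,"az":5,"fingers":-1},{"tx":-62,"ty":105,"tz":10,"ax":0,"ay":0,"az":5.6,"fingers":-1},{"tx":-62,"ty":105,"tz":22,"ax":0,"ay":0,"az":5.6,"fingers":-1},{"tx":-62,"ty":105,"tz":22,"ax":0,"ay":0,"az":5.6,"fingers":-1},{"tx":-62,"ty":105,"tz":22,"ax":0,"ay":0,"az":5.6,"fingers":-1}]'
python3 -c "
from h import *
go([.55805,.2345,.072],93.8)"
```

```text
t [-61.8 105.2  23. ] a [-0.07  0.02  5.56]
time_s: 9.17
position: [0.5573, 0.2342, 0.0898]
eef_rot: [-0.001, 0.684, 0.73, -0.002]
contact_force: [-0.4, 0.2, -1.1]
gripper_width: 0.038
finger_force: 61.1
t [ 0.3  0.9 17.8] a [-0.25  0.04 -0.05]
```

```bash
python3 -m crank '[{"tx":0.3,"ty":0.7,"tz":8,"ax":0,"ay":0,"az":0,"fingers":-1},{"tx":0.3,"ty":0.7,"tz":14,"ax":0,"ay":0,"az":0,"fingers":-1},{"tx":0.3,"ty":0.7,"tz":18,"ax":0,"ay":0,"az":0,"fingers":-1},{"tx":0.3,"ty":0.7,"tz":18,"ax":0,"ay":0,"az":0,"fingers":-1},{"tx":0.3,"ty":0.7,"tz":18,"ax":0,"ay":0,"az":0,"fingers":-1}]'
python3 -c "
from h import *
go([.55805,.2345,.065],93.8);print(monitor.observe()['torque'].round(2))"
```

```text
time_s: 9.58
position: [0.5589, 0.2351, 0.0736]
eef_rot: [-0.0, 0.683, 0.73, -0.0]
contact_force: [-0.7, 0.9, -1.8]
gripper_width: 0.0375
finger_force: 61.1
t [-0.5 -0.8  8.6] a [-0.02  0.   -0.01]
[-0.02  0.02 -0.04]
```

```bash
python3 -m crank '[{"tx":-0.5,"ty":-0.7,"tz":2,"ax":0,"ay":0,"az":0,"fingers":-1},{"tx":-0.5,"ty":-0.7,"tz":4,"ax":0,"ay":0,"az":0,"fingers":-1},{"tx":-0.5,"ty":-0.7,"tz":6,"ax":0,"ay":0,"az":0,"fingers":-1},{"tx":-0.5,"ty":-0.7,"tz":8,"ax":0,"ay":0,"az":0,"fingers":-1},{"tx":-0.5,"ty":-0.7,"tz":9,"ax":0,"ay":0,"az":0,"fingers":-1},{"tx":-0.5,"ty":-0.7,"tz":9,"ax":0,"ay":0,"az":0,"fingers":-1}]'
python3 -c "
from h import *
go([.55805,.2345,.058],93.8);print(monitor.observe()['torque'].round(2))"
```

```text
time_s: 10.08
position: [0.5584, 0.2344, 0.0644]
eef_rot: [-0.0, 0.684, 0.73, -0.0]
contact_force: [0.2, 0.8, -1.4]
gripper_width: 0.0376
finger_force: 61.2
t [ 0.1 -0.4  6.4] a [-0.02 -0.   -0.04]
[0.06 0.1  0.02]
```

No reaction at a plate height of 64.7 mm, below the dowel's 67, so the hole is over the dowel. I'll continue down.

```bash
python3 -m crank '[{"tx":0,"ty":0,"tz":2,"ax":0,"ay":0,"az":0,"fingers":-1},{"tx":0,"ty":0,"tz":4,"ax":0,"ay":0,"az":0,"fingers":-1},{"tx":0,"ty":0,"tz":5.5,"ax":0,"ay":0,"az":0,"fingers":-1},{"tx":0,"ty":0,"tz":5.5,"ax":0,"ay":0,"az":0,"fingers":-1},{"tx":0,"ty":0,"tz":5.5,"ax":0,"ay":0,"az":0,"fingers":-1}]'
python3 -c "
from h import *
print(monitor.observe()['torque'].round(2))"
```

```text
time_s: 10.5
position: [0.5581, 0.2349, 0.0587]
eef_rot: [-0.001, 0.683, 0.73, -0.0]
contact_force: [-1.4, 4.1, -2.3]
gripper_width: 0.0374
finger_force: 61.1
[ 1.06  0.4  -0.06]
```

```bash
python3 -m crank '[{"tx":0.7,"ty":0,"tz":0,"ax":0,"ay":0,"az":0,"fingers":-1},{"tx":1,"ty":0,"tz":1.5,"ax":0,"ay":0,"az":0,"fingers":-1},{"tx":1,"ty":0,"tz":3,"ax":0,"ay":0,"az":0,"fingers":-1},{"tx":1,"ty":0,"tz":3,"ax":0,"ay":0,"az":0,"fingers":-1},{"tx":1,"ty":0,"tz":3,"ax":0,"ay":0,"az":0,"fingers":-1}]'
python3 -c "
from h import *
print(monitor.observe()['torque'].round(2))"
```

```text
time_s: 10.92
position: [0.5584, 0.2352, 0.0565]
eef_rot: [0.0, 0.684, 0.73, -0.0]
contact_force: [-3.3, -0.1, 3.9]
gripper_width: 0.0376
finger_force: 61.8
[ 0.1   0.85 -0.18]
```

```bash
python3 -m crank '[{"tx":0,"ty":-0.5,"tz":1.5,"ax":0,"ay":0,"az":0,"fingers":-1},{"tx":0,"ty":-0.5,"tz":3,"ax":0,"ay":0,"az":0,"fingers":-1},{"tx":0,"ty":-0.5,"tz":4,"ax":0,"ay":0,"az":0,"fingers":-1},{"tx":0,"ty":-0.5,"tz":4,"ax":0,"ay":0,"az":0,"fingers":-1},{"tx":0,"ty":-0.5,"tz":4,"ax":0,"ay":0,"az":0,"fingers":-1}]'
python3 -c "
from h import *
print(monitor.observe()['torque'].round(2))"
```

```text
time_s: 11.33
position: [0.5584, 0.2352, 0.053]
eef_rot: [0.001, 0.684, 0.73, 0.0]
contact_force: [-3.2, 0.5, 7.6]
gripper_width: 0.0376
finger_force: 62.3
[ 0.04  0.88 -0.14]
```

```bash
python3 -m crank '[{"tx":0,"ty":-0.5,"tz":1,"ax":0,"ay":0,"az":0,"fingers":-1},{"tx":0,"ty":-0.5,"tz":2,"ax":0,"ay":0,"az":0,"fingers":-1},{"tx":0,"ty":-0.5,"tz":2,"ax":0,"ay":0,"az":0,"fingers":-1},{"tx":0,"ty":-0.5,"tz":2,"ax":0,"ay":0,"az":0,"fingers":-1}]'
python3 - <<'E'
from h import *
st=monitor.observe();print(st['torque'].round(2),st["position"],st["contact_force"])
a=imaging.camera("scene"); s=imaging.camera("side"); w=imaging.camera("wrist")
S=cam("side"); u,v=w2pix(S,[.558,.235,.05]).astype(int)
p=lambda im,u,v: cv2.resize(im[v-40:v+40,u-50:u+50],(400,320),interpolation=cv2.INTER_CUBIC)
cv2.imwrite("pics/end.png",np.hstack([p(a,295,205),p(s,u,v)]))
cv2.imwrite("pics/wend.png",w)
E
```

```text
time_s: 11.67
position: [0.5584, 0.2353, 0.0526]
eef_rot: [0.001, 0.684, 0.73, 0.001]
contact_force: [-6.1, -1.8, 20.9]
gripper_width: 0.0375
finger_force: 63.7
[-0.24  1.54 -0.17] [0.55835255 0.23525118 0.05257863] [-6.14589792 -1.81782772 20.88822142]
```

View pics/end.png

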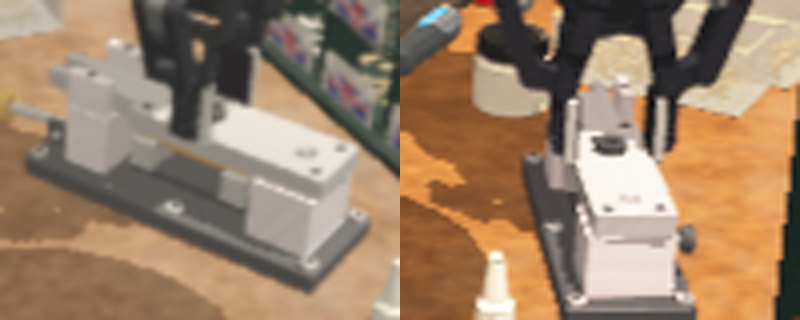

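The plate sits flat on both blocks, with the dowel showing in its hole. It stopped at 52.6 mm and the force rose to 21 N. I'll hold for a moment and hand in.

```bash
python3 -m crank '[{"tx":0,"ty":0,"tz":0,"ax":0,"ay":0,"az":0,"fingers":-1},{"tx":0,"ty":0,"tz":0,"ax":0,"ay":0,"az":0,"fingers":-1},{"tx":0,"ty":0,"tz":0,"ax":0,"ay":0,"az":0,"fingers":-1}]'; python3 -c "
from plant import sign_off
print(sign_off())"
```

```text
time_s: 12.07
position: [0.5584, 0.2353, 0.0526]
eef_rot: [0.001, 0.684, 0.73, 0.001]
contact_force: [-6.8, -1.6, 20.6]
gripper_width: 0.0378
finger_force: 63.7
the job is handed in; nothing more can be done
None
```

I handed the job in at about 12 s: the bar is in both vees, and the plate is over the dowel, held down on both end blocks at about 21 N and still gripped; the pot, screwdriver and bottle were not touched as far as I could see, and the hand-in returned no verdict.

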